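Snap the loose hand tools into the clip tray and put the tray away

TASK

Draw the clip tray all the way out from under the clear shelf, then press every hand tool lying on the bench into a spring clip place of its own (any place, pointing either way) until it snaps fully home, easing off as soon as it has clicked so that it is not rammed against the tray. Then slide the loaded tray fully home under the shelf, and leave the bottle, tape roll and mug where they are.

Things in the scene. Friction and masses are not known exactly. Their poses are not given: they have to be found in the camera images.
- tray (a joint): the clip tray's slide, m: 0 = pushed fully home under the clear shelf, 0.265 = drawn fully out; it stays where left (drag about 2 N). It moves the tray along -y of station as it grows
- station: fixed clip-tray station on the bench, turned up to 0.1 rad. Origin on the bench under the middle of the tray when home; its +y is the way the tray goes home, x across. Two aluminium runners, 12 mm high, lie at x = -65 and +65 mm from y = -370 to +130 mm. The clear shelf stands on grey side walls 8 mm thick, centred on x = -118 and +118 mm
- shelf_front (a point): middle of the clear plastic shelf's aluminium front edge, at its underside, 57 mm above the bench; the shelf is 8 mm thick, 244 mm wide (x) and runs 260 mm from here to station +y. A seated tool passes under it with 9 mm to spare; a handle still resting on top of the clip jaws stands 12 mm too high and is stopped by it
- bed: the steel tray deck that slides on the runners: 150 mm (x) by 240 mm (y), 8 mm thick, origin at the centre of its underside 13 mm above the bench, with two 5 mm high, 16 mm wide grey ribs along y at x = -38 and +38 mm; tools rest on these ribs
- tray_post (a point): mid-height of the grip part of the tray's upright black round handle post, 18 mm in diameter, standing on the -y end of the tray (150 mm from the deck's centre); this point is 50 mm above the bench, the post's top 61 mm, its foot 21 mm
- slot0 (a point): clip place 0 of 4 on the tray (56 mm apart along y, 0 nearest the post): where a seated tool's middle comes to lie, 37 mm above the bench, 11 mm above the ribs, 16 mm above the deck; x is the way a seated tool lies, y across, z up. Its two spring clips stand at x = -38 and +38 mm, each 12 mm wide; the grip block has 17 mm of play between them either way
- slot1 (a point): clip place 1 of 4 on the tray (56 mm apart along y, 0 nearest the post): where a seated tool's middle comes to lie, 37 mm above the bench, 11 mm above the ribs, 16 mm above the deck; x is the way a seated tool lies, y across, z up. Its two spring clips stand at x = -38 and +38 mm, each 12 mm wide; the grip block has 17 mm of play between them either way
- slot2 (a point): clip place 2 of 4 on the tray (56 mm apart along y, 0 nearest the post): where a seated tool's middle comes to lie, 37 mm above the bench, 11 mm above the ribs, 16 mm above the deck; x is the way a seated tool lies, y across, z up. Its two spring clips stand at x = -38 and +38 mm, each 12 mm wide; the grip block has 17 mm of play between them either way
- slot3 (a point): clip place 3 of 4 on the tray (56 mm apart along y, 0 nearest the post): where a seated tool's middle comes to lie, 37 mm above the bench, 11 mm above the ribs, 16 mm above the deck; x is the way a seated tool lies, y across, z up. Its two spring clips stand at x = -38 and +38 mm, each 12 mm wide; the grip block has 17 mm of play between them either way
- clip (a point): between the jaw noses of place 0's clip at x = -38 mm; all clips are alike: two sprung steel jaws with round noses 8 mm thick, centred 11 mm above the slot point, 14 mm clear between. A handle laid on them rests 21 mm above the slot point; pushed straight down, resistance peaks at some 12 to 22 N 14 to 18 mm above it, and below 7 mm the jaws snap it down to the ribs. Pulling it out takes as much
- screwdriver: screwdriver, 60 g: handle 110 mm long along its x axis, two black round parts 22 mm in diameter, each 40 mm long, either side of an aluminium square grip block 30 (x) by 22 by 22 mm; beyond the handle's +x end a round 6 mm steel shank with a small flat blade at its end, to about 105 mm from the origin. Origin: middle of the lower face of the block. May be absent
- screwdriver_mid (a point): the middle of the screwdriver's grip block, on the handle's axis, 11 mm above the origin
- needle_file: needle file, 60 g: handle 110 mm long along its x axis, two black round parts 22 mm in diameter, each 40 mm long, either side of an aluminium square grip block 30 (x) by 22 by 22 mm; beyond the handle's +x end a flat dark steel file strip 9 mm wide and 4 mm thick, to about 105 mm from the origin. Origin: middle of the lower face of the block. May be absent
- needle_file_mid (a point): the middle of the needle file's grip block, on the handle's axis, 11 mm above the origin
- nut_driver: nut driver, 60 g: handle 110 mm long along its x axis, two black round parts 22 mm in diameter, each 40 mm long, either side of an aluminium square grip block 30 (x) by 22 by 22 mm; beyond the handle's +x end a round 6 mm steel shank ending in a 12 mm thick socket, to about 105 mm from the origin. Origin: middle of the lower face of the block. May be absent
- nut_driver_mid (a point): the middle of the nut driver's grip block, on the handle's axis, 11 mm above the origin
- awl: awl, 60 g: handle 110 mm long along its x axis, two black round parts 22 mm in diameter, each 40 mm long, either side of an aluminium square grip block 30 (x) by 22 by 22 mm; beyond the handle's +x end a short steel point tapering from 8 mm, to about 105 mm from the origin. Origin: middle of the lower face of the block. May be absent
- awl_mid (a point): the middle of the awl's grip block, on the handle's axis, 11 mm above the origin
- oil_bottle: white plastic oil bottle 44 mm across, 110 mm high, origin under its centre; not part of the job
- tape_roll: paper tape roll lying flat, 90 mm across, 22 mm high, origin under its centre; not part of the job
- mug: white mug 76 mm across, 85 mm high, origin under its centre; not part of the job
There are look-alikes about, which are no part of the job. What is shaped like the screwdriver but orange is not meant.

How it is judged:
On the way, in this order (a step that is already met when the one before it is completed fails the run):
1. the tray is drawn out (at least 230 mm) (value of joint tray above 0.23 m), for 0.2 s.
2. every tool present is snapped home in a clip place (((horizontal distance between screwdriver_mid and slot0 below 0.02 m and y of screwdriver_mid in the frame of slot0 between -0.005 and 0.005 m and z of screwdriver_mid in the frame of slot0 between -0.005 and 0.005 m and angle between the x axis of screwdriver and the x axis of slot0, either way round below 0.12 rad) or (horizontal distance between screwdriver_mid and slot1 below 0.02 m and y of screwdriver_mid in the frame of slot1 between -0.005 and 0.005 m and z of screwdriver_mid in the frame of slot1 between -0.005 and 0.005 m and angle between the x axis of screwdriver and the x axis of slot1, either way round below 0.12 rad) or (horizontal distance between screwdriver_mid and slot2 below 0.02 m and y of screwdriver_mid in the frame of slot2 between -0.005 and 0.005 m and z of screwdriver_mid in the frame of slot2 between -0.005 and 0.005 m and angle between the x axis of screwdriver and the x axis of slot2, either way round below 0.12 rad) or (horizontal distance between screwdriver_mid and slot3 below 0.02 m and y of screwdriver_mid in the frame of slot3 between -0.005 and 0.005 m and z of screwdriver_mid in the frame of slot3 between -0.005 and 0.005 m and angle between the x axis of screwdriver and the x axis of slot3, either way round below 0.12 rad)) and ((horizontal distance between needle_file_mid and slot0 below 0.02 m and y of needle_file_mid in the frame of slot0 between -0.005 and 0.005 m and z of needle_file_mid in the frame of slot0 between -0.005 and 0.005 m and angle between the x axis of needle_file and the x axis of slot0, either way round below 0.12 rad) or (horizontal distance between needle_file_mid and slot1 below 0.02 m and y of needle_file_mid in the frame of slot1 between -0.005 and 0.005 m and z of needle_file_mid in the frame of slot1 between -0.005 and 0.005 m and angle between the x axis of needle_file and the x axis of slot1, either way round below 0.12 rad) or (horizontal distance between needle_file_mid and slot2 below 0.02 m and y of needle_file_mid in the frame of slot2 between -0.005 and 0.005 m and z of needle_file_mid in the frame of slot2 between -0.005 and 0.005 m and angle between the x axis of needle_file and the x axis of slot2, either way round below 0.12 rad) or (horizontal distance between needle_file_mid and slot3 below 0.02 m and y of needle_file_mid in the frame of slot3 between -0.005 and 0.005 m and z of needle_file_mid in the frame of slot3 between -0.005 and 0.005 m and angle between the x axis of needle_file and the x axis of slot3, either way round below 0.12 rad)) and ((horizontal distance between nut_driver_mid and slot0 below 0.02 m and y of nut_driver_mid in the frame of slot0 between -0.005 and 0.005 m and z of nut_driver_mid in the frame of slot0 between -0.005 and 0.005 m and angle between the x axis of nut_driver and the x axis of slot0, either way round below 0.12 rad) or (horizontal distance between nut_driver_mid and slot1 below 0.02 m and y of nut_driver_mid in the frame of slot1 between -0.005 and 0.005 m and z of nut_driver_mid in the frame of slot1 between -0.005 and 0.005 m and angle between the x axis of nut_driver and the x axis of slot1, either way round below 0.12 rad) or (horizontal distance between nut_driver_mid and slot2 below 0.02 m and y of nut_driver_mid in the frame of slot2 between -0.005 and 0.005 m and z of nut_driver_mid in the frame of slot2 between -0.005 and 0.005 m and angle between the x axis of nut_driver and the x axis of slot2, either way round below 0.12 rad) or (horizontal distance between nut_driver_mid and slot3 below 0.02 m and y of nut_driver_mid in the frame of slot3 between -0.005 and 0.005 m and z of nut_driver_mid in the frame of slot3 between -0.005 and 0.005 m and angle between the x axis of nut_driver and the x axis of slot3, either way round below 0.12 rad)) and ((horizontal distance between awl_mid and slot0 below 0.02 m and y of awl_mid in the frame of slot0 between -0.005 and 0.005 m and z of awl_mid in the frame of slot0 between -0.005 and 0.005 m and angle between the x axis of awl and the x axis of slot0, either way round below 0.12 rad) or (horizontal distance between awl_mid and slot1 below 0.02 m and y of awl_mid in the frame of slot1 between -0.005 and 0.005 m and z of awl_mid in the frame of slot1 between -0.005 and 0.005 m and angle between the x axis of awl and the x axis of slot1, either way round below 0.12 rad) or (horizontal distance between awl_mid and slot2 below 0.02 m and y of awl_mid in the frame of slot2 between -0.005 and 0.005 m and z of awl_mid in the frame of slot2 between -0.005 and 0.005 m and angle between the x axis of awl and the x axis of slot2, either way round below 0.12 rad) or (horizontal distance between awl_mid and slot3 below 0.02 m and y of awl_mid in the frame of slot3 between -0.005 and 0.005 m and z of awl_mid in the frame of slot3 between -0.005 and 0.005 m and angle between the x axis of awl and the x axis of slot3, either way round below 0.12 rad))), for 0.3 s.
At the end, for the whole second after the job is handed in: Every tool present lies in a clip place: its middle within 20 mm of the place in plan, within 5 mm across the clips and 5 mm in height, lined up within 0.12 rad, at rest; the tray is within 8 mm of fully home (all of step 2 and value of joint tray below 0.008 m and linear speed of each of screwdriver, needle_file, nut_driver, awl below 0.03 m/s); the robot touches nothing.
It fails at once if a tool is rammed against the tray deck (over 60 N) (contact force between any of screwdriver, needle_file, nut_driver, awl and bed above 60 N).
It fails at once if the oil bottle is moved more than 30 mm (distance of oil_bottle from where it was at the start of the episode above 0.03 m).
It fails at once if the tape roll is moved more than 30 mm (distance of tape_roll from where it was at the start of the episode above 0.03 m).
It fails at once if the mug is moved more than 30 mm (distance of mug from where it was at the start of the episode above 0.03 m).
Of screwdriver, needle_file, nut_driver, awl only 3 to 4 are there at a start; the rules pass over those that are not, and their reading is None.
At some moment in a run one of screwdriver, needle_file, nut_driver, awl may be knocked a few centimetres aside while the robot is not near it.
Once in a run the grip may slacken for a moment while it holds something.
It also fails if it takes over 210 s, if anything falls off the work surface, if the arm or the gripper's body presses on something with over 40 N, if the wrist force passes 120 N, or if a joint passes its speed limit or range.

ROBOT

A 7-joint arm with a two-finger parallel gripper is mounted at the origin on the work surface. World frame = base frame: x ahead of the robot, y to its left, z up, the work surface at z = 0. Lengths are in m, angles in rad, forces in N, time in s.
With the tool pointing down it reaches from about 0.425 to 0.95 m from the base axis. Payload 4.7 kg.
Tool frame: the origin (TCP) lies midway between the tips of the shut fingers; the grasp point (between the pads) lies 19 mm behind it; z points along the fingers, y is the line along which they close (so a half turn about z gives the same grasp; the last joint's range is limited). The gripper opens to 87 mm and grips with 3 to 60 N. Pads are 19 mm wide; open, the fingers measure 117 mm over their backs; the gripper's body (75 mm by 190 mm) begins 51 mm behind the grasp point.
Start: joints at [1.252, 0.469, -0.049, 1.532, 0.024, 1.141, -0.082], TCP at [0.193, -0.647, 0.223] pointing down, gripper open.
Joint ranges: [-2.59, 2.59], [-0.33, 1.99], [-1.39, 1.29], [0.1, 2.45], [-1.04, 4.18], [0.21, 1.99], [-2.66, 2.66]. Speed limits (rad/s): [2.57, 2.57, 3.14, 3.14, 3.14, 3.14, 3.14].

INTERFACE

Orientations are given as a rotation vector (axis times angle).
In Python, from bench import robot, fingers, solve_ik, optics gives the robot as it stands. Calls block until the motion is done:
- robot.movep(position, orientation): joint-space move of the TCP to a pose.
- robot.movel(position, frame=None, speed=0.15, threshold=None): straight line of the TCP; frame=None keeps the orientation; speed is the mean speed in m/s. With threshold (N) it stops when the force on the tool has changed by that much, and returns True; else False.
- robot.goto_joints(angles): joint-space move.
- fingers.ungrasp() and fingers.gripper_close(effort=None): open the fingers fully, or close them until they stop; effort is the grip in N (None keeps the last).
- robot.wait(seconds).
- solve_ik(position, orientation): joint angles nearest the present ones, or None.
- robot.state(): the state.
- optics.read_camera(name): name is "scene" or "top" or "wrist"; returns a dict with "img" (420x560x3 uint8, red, green, blue), "depth" (420x560 float32, m along the optical axis (not along the pixel's ray), 0 where there is no reading), "camera_matrix" (3x3 intrinsics, pixels), "xyz" and "orientation" of the camera in the world. Camera axes: x right, y down, z forward; pixel columns grow to the right and rows downward; lengths in m; the calibration is good to about 2 mm. A picture is of the moment at which its call begins.
A pose or a line that the arm cannot do raises robot.IKError and nothing moves.
- robot.close_job(): hands the job in; it is judged then, once.
The state is a dict: "time_s": time; "joint_positions": joint angles; "joint_velocities": joint speeds; "joint_efforts": joint torques, N m; "ee_pos": TCP position; "tool_rot": TCP orientation; "contact_force": force on the tool from outside, world axes, zero at the start; "ft_torque": the same for the moment, N m; "finger_gap": finger opening in m; "grip_force": force on a finger pad.
Only numpy, scipy, OpenCV 4.12 (cv2) and the standard library are available. Lean on these libraries where they do the work, as an engineer would, in place of code of your own. Each camera call takes 0.05 s, during which the arm holds its last target. There are 200 camera calls.

## Working session

There is one attempt and no reset: what is moved stays moved. The work goes in short steps, each a Python script; the robot and the scene stay as the last script left them, time stands still between calls to the robot, and variables do not carry over. Pictures are saved under pics/ and viewed, at most 14 in all, crops included, and the job is handed in when it is done.

```bash
ls; mkdir -p pics; python3 - <<'E'
from bench import robot, optics
import cv2,numpy as np
for n in ["top","scene"]:
    d=optics.read_camera(n); cv2.imwrite(f"pics/{n}0.png",d["img"][...,::-1])
    np.savez(f"/tmp/{n}0.npz",**d)
    print(n,d["camera_matrix"],d["xyz"],d["orientation"])
print(robot.state())
E
```

```text
pics
top [[421.2144667    0.         270.89177107]
 [  0.         421.2144667  209.37630296]
 [  0.           0.           1.        ]] [ 0.35005514 -0.06302002  1.15034597] [-2.14216352  2.13238747 -0.12182955]
scene [[429.44325846   0.         273.00516752]
 [  0.         429.44325846 205.19746633]
 [  0.           0.           1.        ]] [0.89726823 0.63285818 0.83170661] [-0.71429626 -2.61649634  1.10747343]
{'time_s': 0.1, 'joint_positions': array([ 1.25208644,  0.46936423, -0.04856303,  1.53358007,  0.02412548,
        1.14103724, -0.08229708]), 'joint_velocities': array([ 0.00096755, -0.0021152 , -0.00081042, -0.00064827, -0.00100874,
       -0.00055288, -0.00146959]), 'joint_efforts': array([ 1.39735248e-04, -5.09170747e+01, -8.15399154e-02, -2.36828649e+01,
       -6.15192368e-02,  3.43921711e-02,  7.99712006e-05]), 'ee_pos': array([ 0.19272259, -0.64632474,  0.22159961]), 'tool_rot': array([-3.10691669e+00, -4.53407903e-01,  5.66945067e-04]), 'contact_force': array([0.145498  , 0.57940849, 0.38210342]), 'ft_torque': array([-0.01227429,  0.03057539, -0.02886936]), 'grip_force': 0.0, 'finger_gap': 0.08689915007289252}
```

View pics/top0.png

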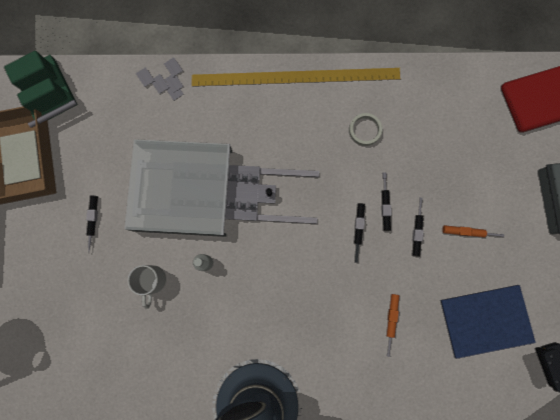

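View pics/scene0.png

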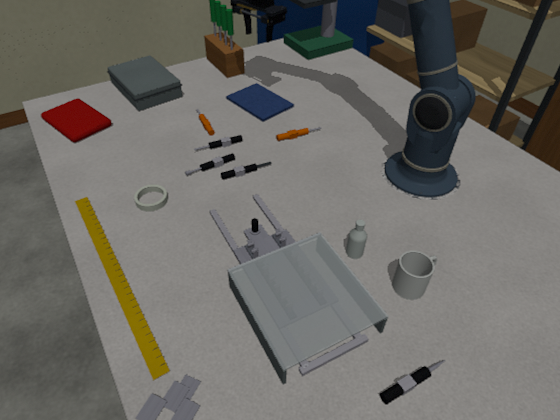

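The top view shows the black tools with silver blocks at about (360,232), (386,204), (419,230) and (92,222). The look-alikes are the orange drivers at (394,315) and (470,232). Also in view are the post at (270,192), bottle (203,262), mug (147,280) and tape (366,130). All four black-handled tools look wanted, so I'll crop them to check and measure.

```bash
cat > h.py <<'E'
import numpy as np, cv2
from scipy.spatial.transform import Rotation as R
def ray(d,uv,z):
    """pixels -> world points on the plane at height z"""
    uv=np.atleast_2d(uv).astype(float)
    v=np.c_[uv,np.ones(len(uv))]@np.linalg.inv(d["camera_matrix"]).T@R.from_rotvec(d["orientation"]).as_matrix().T
    return d["xyz"]+v*((z-d["xyz"][2])/v[:,2])[:,None]
def cloud(d):
    v,u=np.indices(d["depth"].shape)
    p=np.stack([u,v,np.ones_like(u)],-1)@np.linalg.inv(d["camera_matrix"]).T*d["depth"][...,None]
    return p@R.from_rotvec(d["orientation"]).as_matrix().T+d["xyz"]
def tools(d,zc=0.011,rows=None):
    """black-handled tools: join dark handle parts, return pixel box, middle, yaw"""
    P=cloud(d); m=((d["img"].max(-1)<45)&(P[...,2]<zc+.04)&(d["depth"]>0)).astype(np.uint8)
    n,l,s,c=cv2.connectedComponentsWithStats(m)
    parts=[]
    for i in range(1,n):
        if s[i,4]<25: continue
        q=ray(d,np.argwhere(l==i)[:,::-1],zc)[:,:2]
        (cx,cy),(w,h),a=cv2.minAreaRect(q.astype(np.float32)*1000)
        L,W=max(w,h),min(w,h)
        if 25<L<75 and 10<W<35: parts.append((q.mean(0),c[i],L,W))
    out=[]
    for i in range(len(parts)):
        for j in range(i):
            a,b=parts[i],parts[j]; e=a[0]-b[0]
            if 0.058<np.hypot(*e)<0.082:
                y=np.arctan2(e[1],e[0]); y=(y+np.pi/2)%np.pi-np.pi/2
                out.append(((a[0]+b[0])/2,y,(a[1]+b[1])/2))
    return out,parts
E
python3 - <<'E'
from h import *
d=dict(np.load("/tmp/top0.npz"))
t,p=tools(d)
for a in t: print("tool",a[0].round(4),round(a[1],3),a[2].round(1))
for a in p: print("part",a[0].round(3),a[1].round(),round(a[2]),round(a[3]))
P=cloud(d)
print("bench z",np.median(P[300:320,300:330,2]))
print("post",P[185:200,262:280,2].max(), P[192,270])
m=np.zeros(P.shape[:2],bool); m[160:230,225:325]=1
q=m&(P[...,2]>.055)&(P[...,2]<.07); q[:,:240]=0
print("post top",np.median(P[q],0),q.sum())
for r in [(165,180),(212,228)]:
    mm=np.zeros_like(m); mm[r[0]:r[1],285:322]=1; mm&=(P[...,2]>.006)
    a=P[mm]; f=np.polyfit(a[:,1],a[:,0],1); print("runner",f,a[:,1].min(),np.median(a[:,2]),len(a))
# shelf front: tall near px 230
img=d["img"][...,::-1]
cv2.imwrite("pics/c1.png",np.hstack([cv2.resize(img[130:260,120:325],None,fx=2.4,fy=2.4,interpolation=cv2.INTER_CUBIC)]))
a=cv2.resize(img[165:270,340:435],None,fx=4,fy=4,interpolation=cv2.INTER_CUBIC);b=cv2.resize(img[165:270,60:125],None,fx=4,fy=4,interpolation=cv2.INTER_CUBIC)
cv2.imwrite("pics/c2.png",np.hstack([a,b]))
E
```

```text
tool [ 0.527  -0.3105] -1.076 [372.7 203.4]
tool [ 0.5096 -0.3454] 0.027 [385.9 209.8]
tool [ 0.4914 -0.3115] 1.11 [373.5 216.4]
tool [0.493  0.4597] -0.028 [ 92.1 215. ]
tool [ 0.4728 -0.2727] -0.109 [359.2 223.2]
tool [ 0.4417 -0.4277] -0.125 [417.5 235. ]
part [ 0.545 -0.344] [385. 197.] 36 19
part [0.528 0.459] [ 93. 202.] 39 21
part [ 0.509 -0.277] [360. 210.] 33 19
part [ 0.477 -0.432] [419. 222.] 36 19
part [ 0.474 -0.346] [387. 223.] 38 19
part [0.458 0.461] [ 91. 228.] 39 21
part [ 0.437 -0.269] [358. 236.] 44 19
part [ 0.407 -0.423] [416. 248.] 38 19
bench z -0.0005184187265007134
post 1.1503459710876687 [ 0.5489945  -0.03201287  0.06058955]
post top [ 0.55130911 -0.0254299   0.05908459] 44
runner [-0.22268132  0.58231175] -0.1626754670743347 0.010929103677780883 204
runner [-0.10733504  0.46829617] -0.1562146514572638 0.011092141715197013 190
```

View pics/c1.png

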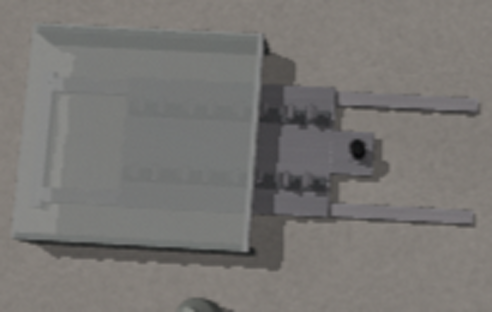

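View pics/c2.png

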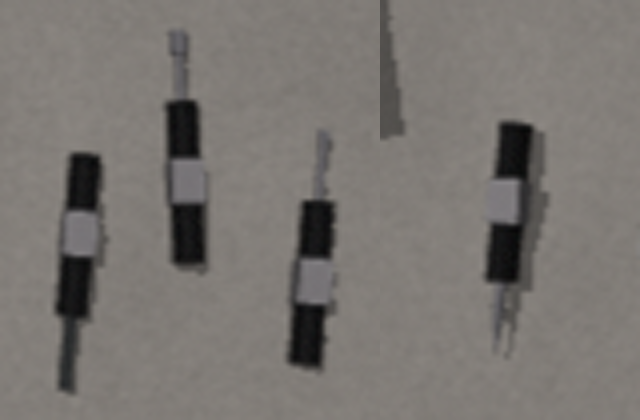

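The crops show a needle file (360,224, dark strip), nut driver (386,210, socket), screwdriver (418,235) and awl (92,215, point). All four belong to the job. The tray is partly out, with the post at (269,192), and the clip rows run along it. Next I'll fix the station frame and draw the tray.

```bash
cat >> h.py <<'E'
def down(yaw):
    """tool pointing down, tool x at yaw in the world; fingers close across it"""
    return (R.from_euler('z',yaw)*R.from_euler('x',np.pi)).as_rotvec()
E
python3 - <<'E'
from h import *
from bench import robot,solve_ik
d=dict(np.load("/tmp/top0.npz"))
c=lambda l:np.array(l)/2.4+[120,130]
r=ray(d,c([(345,102),(476,107.5),(340,212),(473,219)]),.012); print(r.round(4))
yaws=[np.arctan2(*(r[i]-r[i+1])[[1,0]])-np.pi/2 for i in (0,2)]; print(yaws)
yaw=np.mean(yaws); S=lambda x,y:np.array([np.cos(yaw)*x-np.sin(yaw)*y,np.sin(yaw)*x+np.cos(yaw)*y])
end=(r[1]+r[3])[:2]/2; o=end-S(0,-.370)
post=ray(d,c([(358,149)]),.058)[0,:2]
e=post-o; st=np.array([S(1,0)@e,S(0,1)@e])
print("origin",o,"yaw",yaw,"post",post,"post in station",st)
sf=ray(d,c([(265,40),(250,245)]),.061); print("shelf front station y",[S(0,1)@(x[:2]-o) for x in sf],[S(1,0)@(x[:2]-o) for x in sf])
for dy in (np.pi/2,-np.pi/2): print(dy,[None if q is None else q.round(2) for q in (solve_ik([*p,.034],down(yaw+dy)) for p in (post,o+S(0,-.412),o+S(0,-.148)))])
E
```

```text
[[ 0.6126 -0.013   0.012 ]
 [ 0.6062 -0.1635  0.012 ]
 [ 0.485  -0.0084  0.012 ]
 [ 0.4775 -0.1589  0.012 ]]
[np.float64(-0.04231894241868206), np.float64(-0.04953131893450413)]
origin [0.55886417 0.20843821] yaw -0.045925130676593096 post [ 0.54924039 -0.02974398] post in station [ 0.00132106 -0.23837287]
shelf front station y [np.float64(-0.12839955788735904), np.float64(-0.12714775532147304)] [np.float64(0.11904785613027667), np.float64(-0.11028082352573941)]
1.5707963267948966 [array([ 0.41,  0.58, -0.57,  1.97,  0.46,  0.73, -0.48]), array([ 0.66,  0.59, -0.5 ,  1.91,  0.41,  0.74, -0.12]), array([ 0.28,  0.6 , -0.62,  1.95,  0.5 ,  0.75, -0.68])]
-1.5707963267948966 [array([-0.78,  0.81,  1.11,  2.03, -0.95,  0.93, -2.33]), array([-0.45,  0.85,  1.1 ,  1.97, -0.95,  0.97, -2.04]), array([ 0.62,  0.88, -1.18,  1.94,  0.96,  1.05,  2.09])]
```

```bash
python3 - <<'E'
from h import *
from bench import robot,fingers,optics
yaw=-.0459; u=np.array([np.sin(yaw),-np.cos(yaw)])  # station -y
p=np.array([.5492,-.0297]); o=down(yaw+np.pi/2)
robot.movep([*p,.16],o); robot.movel([*p,.034],speed=.12,threshold=15)
fingers.gripper_close(20); s=robot.state(); print(s['ee_pos'],s['finger_gap'],s['grip_force'],s['contact_force'])
hit=robot.movel([*(s['ee_pos'][:2]+u*.170),.034],speed=.1,threshold=25); s=robot.state(); print(hit,s['ee_pos'],s['contact_force'],s['finger_gap'],s['time_s'])
fingers.ungrasp(); robot.movel([*s['ee_pos'][:2],.2],speed=.2)
robot.movep([*(s['ee_pos'][:2]-u*.150),.36],down(yaw))
d=optics.read_camera("wrist"); np.savez("/tmp/w1.npz",**d); cv2.imwrite("pics/w1.png",d["img"][...,::-1]); print(d["xyz"],d["orientation"],robot.state()["time_s"])
t=optics.read_camera("top"); np.savez("/tmp/top1.npz",**t)
E
```

```text
[ 0.55429687 -0.02988066  0.03466503] 0.01742455711699804 20.041810140246525 [11.32158369 -0.76101502 -7.64359187]
False [ 0.54565799 -0.20006896  0.03453651] [-2.66467815  1.22797779  7.02098687] 0.017852754380097542 6.8083
[ 0.63251813 -0.05352651  0.52170305] [ 2.0191582  -2.11338892 -0.31462516] 10.625
```

View pics/w1.png

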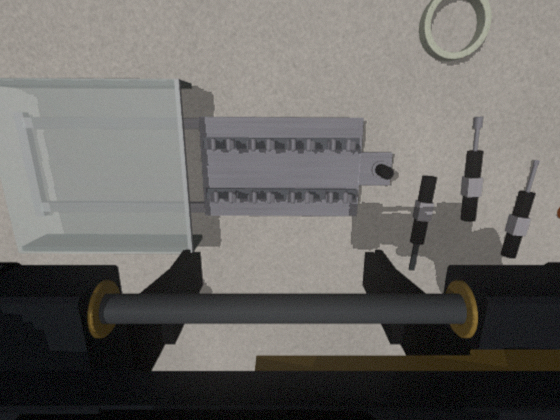

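The wrist view shows the deck at (205..363, 117..215), clear of the shelf, with the post at (384,171), the clip rows at y≈145 and 197, and three tools at right.

```bash
python3 - <<'E'
from h import *
yaw=-.0459
d=dict(np.load("/tmp/w1.npz")); P=cloud(d)
m=np.zeros(P.shape[:2],np.uint8); m[105:228,198:366]=1
m&=((P[...,2]>.016)&(P[...,2]<.024)).astype(np.uint8)
c,s,a=cv2.minAreaRect((P[m>0][:,:2]*1000).astype(np.float32)); print("deck",c,s,a,np.median(P[m>0][:,2]))
corn=ray(d,[(206,117.5),(363,117.5),(360,215.5),(207,215.5)],.021)[:,:2]; print(corn.round(4),corn.mean(0))
# clip tops
m=np.zeros(P.shape[:2],bool); m[130:210,205:362]=1; m&=(P[...,2]>.040)&(P[...,2]<.060)
C=P[m]; e=C[:,:2]-np.array([.5457,-.2001]); Y=-np.sin(yaw)*e[:,0]+np.cos(yaw)*e[:,1]; X=np.cos(yaw)*e[:,0]+np.sin(yaw)*e[:,1]
h,b=np.histogram(Y,np.arange(.03,.27,.004)); print(dict(zip((b[:-1]*1000).round(),h)))
print("X rows",X[X<0].mean(),X[X>0].mean())
m=np.zeros(P.shape[:2],bool); m[155:190,368:400]=1; m&=(P[...,2]>.055)&(P[...,2]<.066); print("post",P[m].mean(0),m.sum())
for n in("w1","top1"):
    d=dict(np.load(f"/tmp/{n}.npz"))
    if n=="w1": d["depth"][255:]=0
    for t in tools(d)[0]: print(n,t[0].round(4),round(t[1],3))
E
```

```text
deck (553.0270385742188, -51.76690673828125) (249.94078063964844, 150.0150909423828) 86.79210662841797 0.02186171697474762
[[ 0.6326  0.0581]
 [ 0.6222 -0.1698]
 [ 0.4732 -0.1687]
 [ 0.4841  0.0733]] [ 0.55301597 -0.05177964]
{np.float64(30.0): np.int64(0), np.float64(34.0): np.int64(0), np.float64(38.0): np.int64(0), np.float64(42.0): np.int64(0), np.float64(46.0): np.int64(0), np.float64(50.0): np.int64(55), np.float64(54.0): np.int64(61), np.float64(58.0): np.int64(76), np.float64(62.0): np.int64(7), np.float64(66.0): np.int64(0), np.float64(70.0): np.int64(0), np.float64(74.0): np.int64(20), np.float64(78.0): np.int64(72), np.float64(82.0): np.int64(42), np.float64(86.0): np.int64(34), np.float64(90.0): np.int64(0), np.float64(94.0): np.int64(0), np.float64(98.0): np.int64(0), np.float64(102.0): np.int64(5), np.float64(106.0): np.int64(52), np.float64(110.0): np.int64(67), np.float64(114.0): np.int64(67), np.float64(118.0): np.int64(0), np.float64(122.0): np.int64(0), np.float64(126.0): np.int64(0), np.float64(130.0): np.int64(30), np.float64(134.0): np.int64(61), np.float64(138.
[... 732 characters left out ...]
 np.float64(230.0): np.int64(1), np.float64(234.0): np.int64(0), np.float64(238.0): np.int64(0), np.float64(242.0): np.int64(39), np.float64(246.0): np.int64(69), np.float64(250.0): np.int64(66), np.float64(254.0): np.int64(27), np.float64(258.0): np.int64(0), np.float64(262.0): np.int64(0)}
X rows -0.03665963732950529 0.03894754484607946
post [ 0.54643878 -0.19598893  0.06113386] 135
w1 [ 0.5269 -0.309 ] -1.081
w1 [ 0.5092 -0.3438] 0.02
w1 [ 0.491  -0.3098] 1.099
w1 [ 0.4711 -0.2707] -0.115
w1 [ 0.4427 -0.4257] -0.137
top1 [ 0.5271 -0.3108] -1.071
top1 [ 0.5095 -0.3452] 0.015
top1 [ 0.491  -0.3114] 1.098
top1 [0.4929 0.4596] -0.031
top1 [ 0.4721 -0.2727] -0.115
top1 [ 0.4412 -0.4277] -0.133
```

```bash
cat >> h.py <<'E'
YAW=-.0459
def S(x,y): return np.array([np.cos(YAW)*x-np.sin(YAW)*y,np.sin(YAW)*x+np.cos(YAW)*y])
def slot(k,x=0): return np.array([.5457,-.2001])+S(.001+x,.069+.056*k)
def brief(s): return s['ee_pos'].round(4),round(s['finger_gap'],4),round(s['grip_force'],1),s['contact_force'].round(1),round(s['time_s'],1)
def find(near):
    from bench import optics
    c=[t for t in tools(optics.read_camera("top"))[0] if abs(t[1])<.7]
    t=min(c,key=lambda t:np.hypot(*(t[0]-near))); print("seen",t[0].round(4),round(t[1],3),"moved",np.hypot(*(t[0]-near)).round(3)); return t
def pick(near,dy=0,along=0):
    """along: grip this far toward tool yaw direction from the block's middle; dy: sideways shift of the open hand"""
    from bench import robot,fingers
    t,y,_=find(near); g=t+along*np.array([np.cos(y),np.sin(y)])+dy*np.array([-np.sin(y),np.cos(y)])
    fingers.ungrasp(); robot.movep([*g,.12],down(y)); robot.movel([*g,.010],speed=.12,threshold=20)
    fingers.gripper_close(30); print("grip",*brief(robot.state()))
    robot.movel([*g,.14],speed=.2); print("lift",*brief(robot.state()))
def lay(k,x):
    from bench import robot,fingers
    q=slot(k,x); robot.movep([*q,.14],down(YAW)); print("over",*brief(robot.state()))
    robot.movel([*q,.072],speed=.12)
    hit=robot.movel([*q,.055],speed=.03,threshold=6); print("lay",hit,*brief(robot.state()))
def look(name,p,z=.34):
    from bench import robot,optics
    robot.movep([*p,z],down(YAW)); d=optics.read_camera("wrist"); np.savez(f"/tmp/{name}.npz",**d)
    cv2.imwrite(f"pics/{name}.png",d["img"][...,::-1]); return d
E
python3 - <<'E'
from h import *
from bench import robot,fingers
pick(np.array([.4715,-.2725]),dy=.008)
lay(3,.004)
fingers.ungrasp(); p=slot(3,.004); robot.movel([*p,.14],speed=.2); fingers.gripper_close(20)
look("w2",slot(1.5))
E
```

```text
seen [ 0.472  -0.2726] -0.114 moved 0.001
grip [ 0.4729 -0.2647  0.01  ] 0.0216 30.0 [-0.1 -0.2 -1. ] 14.3
lift [ 0.472  -0.2643  0.139 ] 0.0215 30.0 [-0.1 -0.2 -1.2] 15.1
over [0.5614 0.0343 0.1395] 0.0215 30.1 [-0.1 -1.7 -1.3] 16.3
lay True [0.5617 0.0359 0.0566] 0.0217 30.0 [0.8 0.2 1.7] 17.6
```

View pics/w2.png

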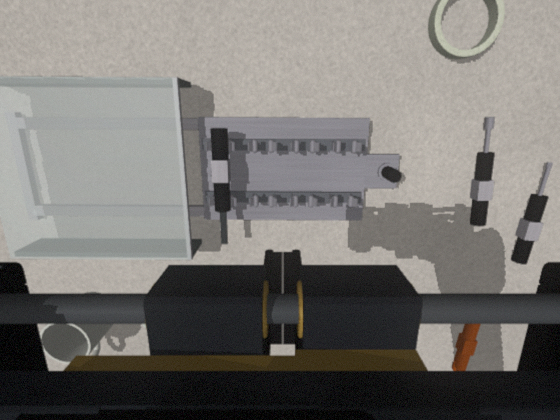

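The file lies straight across place 3's clips at (220,170). Next I press it.

```bash
cat >> h.py <<'E'
def press(k,x):
    """push down with shut fingers until the click (force falls away), then back off"""
    from bench import robot
    q=slot(k,x); robot.movep([*q,.13],down(YAW)); robot.movel([*q,.074],speed=.15)
    f0=robot.state()['contact_force'][2]; peak=0; log=[]
    for z in np.arange(.070,.0475,-.0015):
        robot.movel([*q,z],speed=.03); s=robot.state(); f=s['contact_force'][2]-f0; peak=max(peak,f)
        log.append((round(s['ee_pos'][2]*1000,1),round(f,1)))
        if peak>8 and f<2.5 and s['ee_pos'][2]<.058: break
    print("press",log); robot.movel([*q,.13],speed=.2)
E
python3 - <<'E'
from h import *
press(3,.004)
d=look("w3",slot(1.5)); P=cloud(d); 
q=[P[r,220,2].round(4) for r in (135,150,165,172,190,205)]; print("heights along tool",q)
from bench import robot; print(robot.state()['time_s'])
E
```

```text
press [(np.float64(70.6), np.float64(0.5)), (np.float64(69.4), np.float64(5.3)), (np.float64(68.5), np.float64(9.5)), (np.float64(67.4), np.float64(11.1)), (np.float64(66.2), np.float64(12.8)), (np.float64(64.8), np.float64(12.8)), (np.float64(62.9), np.float64(7.8)), (np.float64(60.7), np.float64(5.3)), (np.float64(59.1), np.float64(5.4)), (np.float64(57.4), np.float64(5.0)), (np.float64(55.6), np.float64(5.3)), (np.float64(53.9), np.float64(5.0)), (np.float64(51.3), np.float64(0.2))]
heights along tool [np.float64(0.0496), np.float64(0.0492), np.float64(0.0474), np.float64(0.0499), np.float64(0.0476), np.float64(0.0472)]
28.0333
```

Seated: the top stands at 48 mm all along, as it should. Next the nut driver and screwdriver.

```bash
cat >> h.py <<'E'
def whole(near,k,x,dy=0,along=0,name="w"):
    from bench import robot,fingers
    pick(near,dy,along)
    if not .019<robot.state()['finger_gap']<.026: raise SystemExit("grasp lost")
    g=x+along; lay(k,g); fingers.ungrasp(); robot.movel([*slot(k,g),.14],speed=.2); fingers.gripper_close(20)
    d=look(name,slot(1.5)); P=cloud(d); a=slot(k,x)
    m=(np.abs((P[...,:2]-a)@S(0,1))<.025)&(np.abs((P[...,:2]-a)@S(1,0))<.055)&(P[...,2]>.058)&(P[...,2]<.09)
    v=(P[m][:,:2]-a)@np.c_[S(1,0),S(0,1)]; print("laid",m.sum(),v.mean(0).round(4),"x span",v[:,0].min().round(3),v[:,0].max().round(3),"z",np.percentile(P[m][:,2],[5,50,95]).round(3),"slope",np.polyfit(v[:,0],v[:,1],1)[0].round(3))
    return m.sum()>300 and abs(v[:,1].mean())<.006
E
python3 - <<'E'
from h import *
if whole(np.array([.5095,-.345]),2,-.004,dy=.006,name="w4"):
    press(2,-.004)
    if whole(np.array([.442,-.427]),1,-.004,name="w5"): press(1,-.004)
from bench import robot; print(robot.state()['time_s'])
E
```

```text
seen [ 0.5095 -0.3452] 0.015 moved 0.0
grip [ 0.5094 -0.3393  0.01  ] 0.0214 30.0 [-0.4 -0.1 -0.4] 33.1
lift [ 0.5084 -0.3388  0.1388] 0.0217 30.0 [ 0.   0.4 -0.6] 33.9
over [ 0.551  -0.021   0.1396] 0.0219 30.0 [-0.2 -0.7 -0.5] 35.1
lay True [ 0.5511 -0.0195  0.0563] 0.0218 30.0 [ 0.5 -0.1  1.8] 36.4
laid 1350 [0.0027 0.0001] x span -0.054 0.055 z [0.063 0.069 0.071] slope -0.004
press [(np.float64(70.6), np.float64(-0.8)), (np.float64(69.3), np.float64(4.5)), (np.float64(68.4), np.float64(9.5)), (np.float64(67.3), np.float64(10.3)), (np.float64(66.0), np.float64(12.7)), (np.float64(64.5), np.float64(11.9)), (np.float64(63.0), np.float64(11.3)), (np.float64(61.3), np.float64(8.2)), (np.float64(59.5), np.float64(7.6)), (np.float64(57.7), np.float64(4.6)), (np.float64(55.0), np.float64(-1.6))]
seen [ 0.4413 -0.4275] -0.129 moved 0.001
grip [ 0.4412 -0.4275  0.01  ] 0.022 30.0 [-0.2 -0.2 -0.2] 50.5
lift [ 0.4403 -0.427   0.1388] 0.0215 30.0 [-0.5  0.3 -1. ] 51.3
over [ 0.5483 -0.077   0.1397] 0.0217 30.0 [-1.   0.5 -0.2] 52.7
lay True [ 0.5485 -0.0755  0.0563] 0.0218 30.0 [0.8 0.  2.2] 54.0
laid 1337 [0.0029 0.0011] x span -0.054 0.055 z [0.063 0.069 0.071] slope -0.004
press [(np.float64(70.6), np.float64(-0.6)), (np.float64(69.3), np.float64(5.0)), (np.float64(68.4), np.float64(9.2)), (np.float64(67.3), np.float64(11.4)), (np.float64(66.0), np.float64(12.6)), (np.float64(64.5), np.float64(12.2)), (np.float64(63.0), np.float64(11.4)), (np.float64(61.3), np.float64(9.4)), (np.float64(59.6), np.float64(8.6)), (np.float64(57.7), np.float64(6.2)), (np.float64(55.5), np.float64(1.3))]
62.8667
```

```bash
python3 - <<'E'
from h import *
from bench import robot,fingers,optics
P=cloud(dict(np.load("/tmp/w5.npz"))); 
robot.movep([.5,.30,.25],down(YAW)); robot.movep([.49,.455,.22],down(YAW))
pick(np.array([.493,.4596]),along=.007)
s=robot.state()
robot.movel([*s['ee_pos'][:2],.24],speed=.2); robot.movep([.55,.15,.24],down(YAW)); print("mid",*brief(robot.state()))
if .019<robot.state()['finger_gap']<.026:
    lay(0,.016); fingers.ungrasp(); robot.movel([*slot(0,.016),.14],speed=.2); fingers.gripper_close(20)
look("w6",slot(1.5)); print(robot.state()['time_s'])
E
```

```text
seen [0.4934 0.4596] -0.027 moved 0.0
grip [0.5004 0.4595 0.01  ] 0.0217 30.0 [-0.4  0.3  0.2] 69.2
lift [0.4997 0.4585 0.1386] 0.0219 30.0 [-0.2  0.5 -1.5] 70.0
mid [0.5497 0.152  0.2399] 0.0217 30.0 [-0.7  0.4 -0.9] 71.8
over [ 0.5669 -0.1295  0.1405] 0.0219 30.0 [-0.1 -0.2  0.1] 73.0
lay True [ 0.5658 -0.1324  0.0564] 0.0219 30.0 [ 1.  -0.4  3.7] 74.2
78.5083
```

View pics/w6.png

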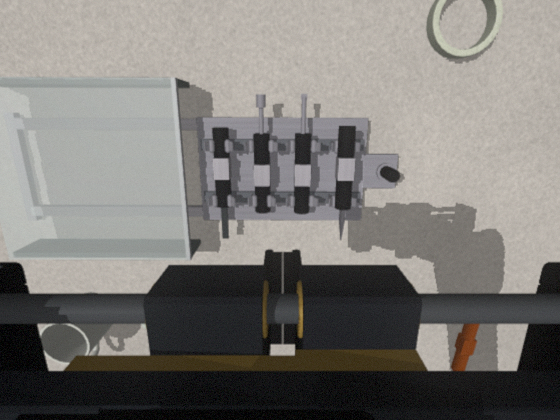

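All four tools are in place. The awl lies on place 0's jaws at (346,168) and still has to be pressed.

```bash
python3 - <<'E'
from h import *
from bench import robot
press(0,.003)
P=cloud(look("w7",slot(1.5)))
for k in range(4):
    e=P[...,:2]-slot(k); X=e@S(1,0);Y=e@S(0,1)
    m=(abs(Y)<.02)&(abs(X)<.07)&(P[...,2]>.041)&(P[...,2]<.09)
    top=[np.percentile(P[m&(abs(X-c)<.008)&(abs(Y)<.004)][:,2],50).round(4) for c in(-.02,0,.02)]
    b=m&(abs(X)<.025); print(k,"tops",top,"y mid",np.median(Y[b]).round(4))
print(robot.state()['time_s'])
E
```

```text
press [(np.float64(70.6), np.float64(0.7)), (np.float64(69.3), np.float64(4.9)), (np.float64(68.5), np.float64(9.6)), (np.float64(67.4), np.float64(12.0)), (np.float64(66.2), np.float64(12.7)), (np.float64(64.8), np.float64(11.9)), (np.float64(63.0), np.float64(7.5)), (np.float64(60.8), np.float64(4.6)), (np.float64(59.3), np.float64(6.6)), (np.float64(57.7), np.float64(6.4)), (np.float64(55.9), np.float64(5.7)), (np.float64(54.2), np.float64(7.0)), (np.float64(51.8), np.float64(0.2))]
0 tops [np.float64(0.0528), np.float64(0.0518), np.float64(0.0502)] y mid 0.002
1 tops [np.float64(0.0547), np.float64(0.0557), np.float64(0.056)] y mid 0.0013
2 tops [np.float64(0.0503), np.float64(0.0519), np.float64(0.0527)] y mid 0.0005
3 tops [np.float64(0.0489), np.float64(0.049), np.float64(0.0489)] y mid -0.0003
84.7083
```

Place 1 (top at 55 mm) isn't fully down, and places 0 and 2 are doubtful, so I'll press those again gently down to the seated height.

```bash
python3 - <<'E'
from h import *
from bench import robot
for k,x in ((1,0),(2,0),(0,.003)):
    q=slot(k,x); robot.movep([*q,.10],down(YAW)); robot.movel([*q,.062],speed=.15)
    f0=robot.state()['contact_force'][2]; log=[]
    for z in np.arange(.059,.0469,-.0012):
        robot.movel([*q,z],speed=.03); s=robot.state(); f=s['contact_force'][2]-f0
        log.append((float(round(s['ee_pos'][2]*1000,1)),float(round(f,1))))
        if f>14 or (f>6 and s['ee_pos'][2]<.0495): break
    print(k,log); robot.movel([*q,.10],speed=.2)
P=cloud(look("w8",slot(1.5)))
for k in range(4):
    e=P[...,:2]-slot(k); X=e@S(1,0);Y=e@S(0,1)
    m=(abs(Y)<.02)&(abs(X)<.07)&(P[...,2]>.041)&(P[...,2]<.09)
    print(k,[np.percentile(P[m&(abs(X-c)<.008)&(abs(Y)<.004)][:,2],50).round(4) for c in(-.025,0,.025,.05,-.05)],np.median(Y[m&(abs(X)<.025)]).round(4))
print(robot.state()['time_s'])
E
```

```text
1 [(59.8, 1.0), (58.0, 0.2), (56.5, 0.0), (55.3, 0.8), (54.1, -0.6), (52.9, 0.8), (51.7, 0.9), (50.5, 0.2), (49.3, 0.4), (48.4, 2.0), (48.3, 9.8)]
2 [(59.6, 0.1), (58.0, -0.7), (56.5, 0.1), (55.3, 0.3), (54.1, 0.6), (52.9, -0.3), (51.7, 0.5), (50.5, 0.8), (49.3, 0.4), (48.4, 1.8), (48.3, 9.8)]
0 [(59.6, -0.1), (58.0, -0.9), (56.5, -0.8), (55.3, -0.4), (54.1, 0.9), (52.9, 0.4), (51.7, -0.5), (50.5, -0.6), (49.3, 0.3), (48.4, 1.2), (48.3, 9.8)]
0 [np.float64(0.0485), np.float64(0.0487), np.float64(0.0483), np.float64(0.0485), np.float64(0.0424)] 0.0017
1 [np.float64(0.0484), np.float64(0.0486), np.float64(0.0484), np.float64(0.0483), np.float64(0.0484)] 0.0011
2 [np.float64(0.0487), np.float64(0.0488), np.float64(0.0487), np.float64(0.0485), np.float64(0.0484)] 0.0007
3 [np.float64(0.0487), np.float64(0.0491), np.float64(0.0487), np.float64(0.0484), np.float64(0.0484)] -0.0
98.275
```

All four blocks are now felt and seen at 48.3 mm, so every tool is seated. Now I slide the tray home.

```bash
python3 - <<'E'
from h import *
from bench import robot,fingers,optics
fingers.ungrasp()
p=np.array([.546,-.197]); o=down(YAW+np.pi/2); v=S(0,1)
robot.movep([*p,.17],o); robot.movel([*p,.034],speed=.12,threshold=15)
fingers.gripper_close(20); s=robot.state(); print(*brief(s)); a=s['ee_pos'][:2]
hit=robot.movel([*(a+v*.235),.034],speed=.1,threshold=15); print(hit,*brief(robot.state()))
if not hit:
    hit=robot.movel([*(a+v*.285),.034],speed=.03,threshold=12)
s=robot.state(); print(hit,*brief(s),"travel",(s['ee_pos'][:2]-a)@v)
t=optics.read_camera("scene"); cv2.imwrite("pics/s9.png",t["img"][...,::-1])
E
```

```text
[ 0.5458 -0.197   0.034 ] 0.0171 20.0 [-0.9  0.2  0.3] 103.7
False [0.5578 0.0393 0.034 ] 0.0177 20.0 [ 4.2 -2.  -5. ] 106.2
True [0.5588 0.0585 0.0339] 0.0174 20.0 [ 0.1 -0.7  3.4] 107.1 travel 0.2558341994419814
```

View pics/s9.png

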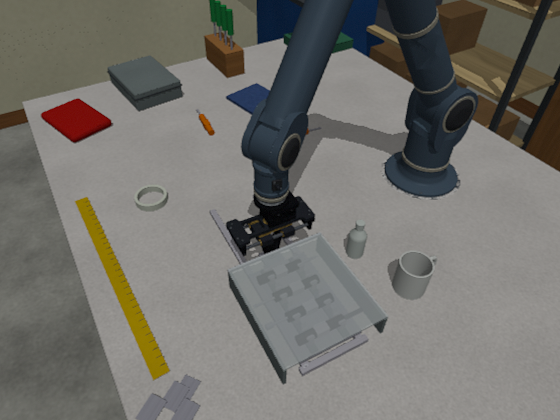

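The scene shows the loaded tray under the shelf, with bottle, mug and tape undisturbed. I'll confirm the stop, let go and check.

```bash
python3 - <<'E'
from h import *
from bench import robot,fingers,optics
v=S(0,1); a=robot.state()['ee_pos'][:2]
hit=robot.movel([*(a+v*.012),.034],speed=.02,threshold=15); s=robot.state(); print(hit,*brief(s),(s['ee_pos'][:2]-a)@v)
robot.movel([*a,.034],speed=.02) if hit else None
fingers.ungrasp(); robot.movel([*robot.state()['ee_pos'][:2],.22],speed=.15)
robot.movep([.45,-.25,.3],down(YAW)); 
t=optics.read_camera("top"); im=t["img"][...,::-1]
P=cloud(t); m=np.zeros(P.shape[:2],bool); m[180:205,225:270]=1; m&=(P[...,2]>.055)&(P[...,2]<.066)&(t["img"].max(-1)<60); print("post",P[m].mean(0),m.sum())
cv2.imwrite("pics/t10.png",cv2.resize(im[120:310,100:340],None,fx=3,fy=3)); print(robot.state()['time_s'])
E
```

```text
True [0.5588 0.0585 0.0339] 0.0173 20.0 [-0.6 -0.5  4.8] 107.7 -3.855132358332856e-05
post [0.55652243 0.05891618 0.06022518] 32
111.9417
```

View pics/t10.png

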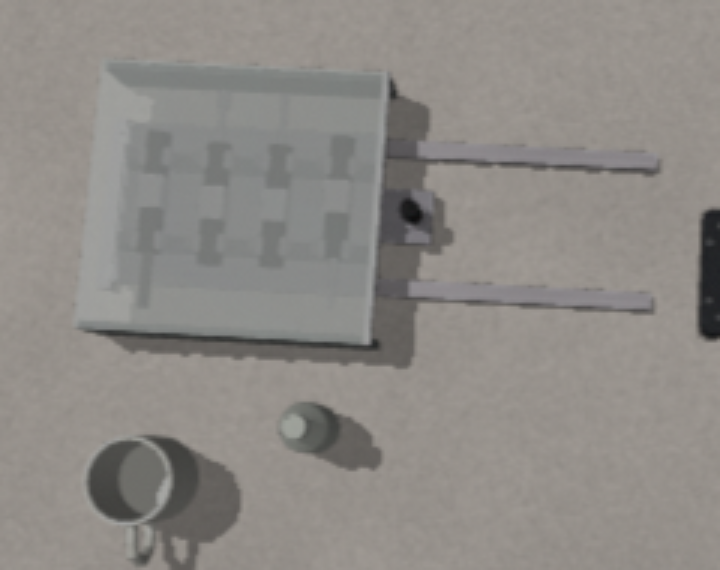

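The top view shows the four tools in a row under the shelf. The post at (410,210) sits where home should be, within about 1 mm, and the tray met a firm stop. Handing in.

```bash
python3 -c "
from bench import robot
print(robot.close_job())"
```

```text
the job is handed in; nothing more can be done
None
```

I handed the job in at about 112 s. The screwdriver, needle file, nut driver and awl are all snapped into clip places, and the tray is against its home stop. The bottle, tape roll and mug look undisturbed in the camera views. The hand-in returned no verdict.

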